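# Turn over the settled wood stain

### The job

The pigment in the closed brown bottle with the yellow cap has settled: take it out of the sloping rack, turn it over in the air until its cap points steeply down (at least 50 degrees below level) and hold it so for two seconds without letting go. Then stand it gently, right way up, flat on the floor of the round drip dish and let go. Leave the grey bottle in the rack and everything else on the bench where it is.

Things in the scene. Friction and masses are not known exactly. Their poses are not given: they have to be found in the camera images.
- stain: Closed square brown bottle, yellow cap. Body 50 x 50 mm, 140 mm tall, shoulder to z 150, cap 34 mm wide up to z 177; 0.27-0.52 kg, mass centre z 75. Origin: centre of underside; z along its axis to the cap, x and y square to its sides. Starts in either bay of the rack, leaning 20 degrees to the rack's +x (away from the robot), its x, y as the rack's (x dips to the back).
- spare: The bystander in the rack's other bay: a bottle of the same shape, size and origin, grey with a black cap. Leave it.
- rack: Fixed plywood bottle rack 300 mm wide (y), bays at y +75 and -75 mm. Origin: centre of underside; +x to its back, within 0.3 rad of straight away from the robot. Bay floors lean 20 degrees to +x; a bottle's foot centre is 31 mm above the bench. Along the bottle: back board 100 mm high, front lip 12, cheeks 30 high, 4 mm from its y sides; draw it out along its axis 40 mm or more.
- board: Fixed plywood board 250 (x) x 280 (y) x 12 mm thick under the dish; origin: centre of its underside. The brush and the sanding block lie on it, either side of the dish.
- dish: Fixed round aluminium drip dish on the board, 126 mm across, rim 10 mm high and about 5 mm thick, flat floor inside about 114 mm across, 4 mm thick. Origin: centre of its underside, 12 mm above the bench.
- dish_floor (a point): Centre of the dish's flat floor, top surface, 16 mm above the bench; z up.
- brush: Bystander: paint brush 200 mm long lying on the board about 105 mm to the dish's +y side (board frame). Leave it.
- sander: Bystander: cork sanding block 110 x 50 x 33 mm on the board about 106 mm to the dish's -y side. Leave it.
- jar: Bystander: small closed jar, 66 mm across, 75 mm tall, standing in front of the robot between rack and board; origin: centre of its underside. Leave it.
- hammer: Bystander: hammer lying crosswise at the back of the bench. Leave it.
- offcut: Bystander: wood offcut 160 x 70 x 30 mm lying on the robot's right. Leave it.
- cup: Bystander: blue open cup 80 mm across, 95 mm tall, standing on the robot's left. Leave it.
There are look-alikes about, which are no part of the job. What is shaped like the stain but pink or red is not meant.

How it is judged:
On the way:
1. the brown bottle is held in the air by the gripper with its cap at least 50 degrees below level for 1.5 s (angle between stain's own z axis and vertical above 2.435 rad and contact force between the fingers and stain above 0.3 N and height (world z) of stain above 0.15 m), for 1.5 s.
At the end, for the whole second after the job is handed in: The brown bottle stands upright (within 3.4 degrees) and at rest on the floor of the drip dish: the centre of its foot within 22 mm of the dish's centre and within 4 mm of floor height. The gripper has let go (horizontal distance between stain and dish_floor below 0.022 m and z of stain in the frame of dish_floor between -0.004 and 0.004 m and angle between stain's own z axis and vertical below 0.06 rad and linear speed of stain below 0.02 m/s and angular speed of stain below 0.1 rad/s); the robot touches nothing.
It fails at once if the grey bottle is knocked about or taken (moved more than 25 mm) (distance of spare from where it was at the start of the episode above 0.025 m).
It fails at once if a bystander on the bench (brush, sanding block, jar, hammer, offcut or cup) is pushed more than 30 mm (distance of any of brush, sander, jar, hammer, offcut, cup from where it was at the start of the episode above 0.03 m).
It fails at once if the stain bottle is dropped or banged down: faster than 0.25 m/s within 10 mm of the dish floor, or over 60 N on the dish (contact force between stain and dish above 60 N or (horizontal distance between stain and dish_floor below 0.08 m and z of stain in the frame of dish_floor below 0.01 m and linear speed of stain above 0.25 m/s)).
It fails at once if the stain bottle is let go while it is upside down (angle between stain's own z axis and vertical above 2 rad and contact force between the fingers and stain below 0.3 N).
It also fails if it takes over 58 s, if anything falls off the work surface, if the arm or the gripper's body presses on something with over 40 N, if the wrist force passes 120 N, or if a joint passes its speed limit or range.

### The arm

A 6-joint arm with a two-finger parallel gripper is mounted at the origin on the work surface. World frame = base frame: x ahead of the robot, y to its left, z up, the work surface at z = 0. Lengths are in m, angles in rad, forces in N, time in s.
With the tool pointing down it reaches from about 0.2 to 0.875 m from the base axis. Payload 3.4 kg.
Tool frame: the origin (TCP) lies between the finger pads; the fingertips stand 25 mm ahead of it and the grasp point (between the pads) lies 6 mm ahead of it (r.nose_length is the z of the fingertips in the tool frame, in m); z points along the fingers, y is the line along which they close (so a half turn about z gives the same grasp; the last joint's range is limited). The gripper opens to 94 mm and grips with 3 to 60 N. Pads are 16 mm wide; open, the fingers measure 119 mm over their backs; the gripper's body (75 mm by 177 mm) begins 78 mm behind the grasp point.
Start: joints at [-1.422, 0.276, 1.505, -0, 1.361, -0.121], TCP at [0.153, -0.554, 0.208] pointing down, gripper open.
Joint ranges: [-2.89, 2.89], [-0.75, 2.08], [0.22, 2.7], [-1.18, 4.32], [0.11, 2.71], [-2.7, 2.7]. Speed limits (rad/s): [2.57, 2.57, 3.14, 3.14, 3.14, 3.14].

### API

Orientations are given as a unit quaternion [w, x, y, z].
In Python, from plant import r, gripper_to, inverse_kinematics, vision, models, telemetry gives the robot as it stands. Calls block until the motion is done:
- r.move_to(position, orientation): joint-space move of the TCP to a pose.
- r.move_l(position, rot=None, vel=0.15, guard=None): straight line of the TCP; rot=None keeps the orientation; vel is the mean speed in m/s. With guard (N) it stops when the force on the tool has changed by that much, and returns True; else False.
- r.movej(angles): joint-space move.
- gripper_to(opening, f_grip=None): finger opening in m; f_grip is the grip in N (None keeps the last); returns when the fingers have stopped.
- r.hold(seconds).
- inverse_kinematics(position, orientation): joint angles nearest the present ones, or None.
- vision.snapshot(name): name is "scene" or "top"; returns the picture (400x640x3 uint8, red, green, blue); there is no depth.
- vision.get_calibration(name): a dict with "fx", "fy", "cx", "cy" (pixels), "position" and "orientation" of the camera in the world. Camera axes: x right, y down, z forward; pixel columns grow to the right and rows downward; lengths in m; the calibration is good to about 2 mm. A picture is of the moment at which its call begins. get_calibration takes no time and is no camera call.
A pose or a line that the arm cannot do raises r.PlanningError and nothing moves.
- r.sign_off(): hands the job in; it is judged then, once.
Trained networks look in the newest picture that a camera, given by its name, has taken for a name from the list of things; names that differ only in an ending like _2 or _b are one class to them, and where a whole thing is asked for, a point or a joint stands for the part that bears it (a point fixed in the world has none). Each returns a list of dicts, best first, with "score" (0 to 1); they miss things now and then, are a little off and sometimes report something else, mostly with a low value. They report only what shows in the picture. A call takes as long as a camera call. They do not tell look-alikes from the thing itself.
- models.boxes_of(thing, camera): "at" ([x, y, z] in m, in world coordinates, good to about 4 mm: the middle of the surface that is visible of it).
- models.regions_of(thing, camera): "pixels" (400x640 bool, what is visible of it).
- models.mark_of(thing, camera): "at" ([x, y, z] in m, in world coordinates, good to about 4 mm: a listed point, or the origin of a listed thing).
Readings, each from a call of its own:
- telemetry.current_t(): time.
- telemetry.current_joints(): joint angles.
- telemetry.current_dq(): joint speeds.
- telemetry.current_joint_efforts(): joint torques, N m.
- telemetry.current_ee_pos(): TCP position.
- telemetry.current_tool_rot(): TCP orientation.
- telemetry.current_wrist_force(): force on the tool from outside, world axes, zero at the start.
- telemetry.current_torque(): the same for the moment, N m.
- telemetry.current_opening(): finger opening in m.
- telemetry.current_finger_force(): force on a finger pad.
Only numpy, scipy, OpenCV 4.12 (cv2) and the standard library are available. Lean on these libraries where they do the work, as an engineer would, in place of code of your own. Each camera call takes 0.05 s, during which the arm holds its last target. There are 200 camera calls.

## Working session

There is one attempt and no reset: what is moved stays moved. The work goes in short steps, each a Python script; the robot and the scene stay as the last script left them, time stands still between calls to the robot, and variables do not carry over. Pictures are saved under pics/ and viewed, at most 10 in all, crops included, and the job is handed in when it is done.

```bash
ls; mkdir -p pics; python3 - <<'E'
from plant import r, vision, models, telemetry
import cv2
for c in ("scene","top"):
    im=vision.snapshot(c); cv2.imwrite(f"pics/{c}0.png",im[:,:,::-1]); k=vision.get_calibration(c); print(c,k)
    for t in ("stain","spare","rack","board","dish","dish_floor","jar","cup","offcut","hammer"):
        try: print(t,[( [round(float(v),3) for v in d["at"]],round(d["score"],2)) for d in models.mark_of(t,c)])
        except Exception as e: print(t,e)
print(telemetry.current_t())
E
```

```text
pics
scene {'fx': 386.4501697385028, 'fy': 386.4501697385028, 'cx': 323.8051094683874, 'cy': 201.81311757946744, 'position': array([ 1.15073367, -0.72890022,  0.89827066]), 'orientation': array([-0.39171266,  0.84733651,  0.32899242, -0.14263947])}
stain [([0.447, 0.267, 0.025], 0.84), ([0.592, 0.295, 0.03], 0.78), ([0.61, 0.506, 0.024], 0.7), ([0.199, 0.458, 0.022], 0.57), ([0.599, -0.219, 0.013], 0.27)]
spare [([0.584, 0.146, 0.031], 0.95), ([0.6, -0.219, 0.018], 0.55)]
rack [([0.58, 0.221, 0.0], 0.93)]
board []
dish [([0.6, -0.217, 0.013], 0.74)]
dish_floor [([0.602, -0.219, 0.015], 0.81)]
jar [([0.393, -0.002, -0.0], 0.58)]
cup [([0.45, 0.539, 0.0], 0.71)]
offcut [([0.458, -0.503, 0.0], 0.95)]
hammer [([0.794, 0.014, 0.001], 0.57)]
top {'fx': 516.6072697858806, 'fy': 516.6072697858806, 'cx': 313.46976961532005, 'cy': 212.64596431419798, 'position': array([0.32178079, 0.0150356 , 1.9174499 ]), 'orientation': array([ 0.0363168 , -0.70477798,  0.70745822, -0.03836616])}
stain [([0.611, 0.504, 0.022], 0.93), ([0.447, 0.261, 0.024], 0.92), ([0.194, 0.456, 0.028], 0.8), ([0.594, 0.292, 0.029], 0.75), ([0.579, 0.141, 0.035], 0.68), ([0.455, -0.503, -0.002], 0.53)]
spare [([0.579, 0.144, 0.034], 0.76), ([0.573, 0.224, 0.003], 0.58)]
rack [([0.575, 0.222, 0.0], 0.69), ([0.595, 0.296, 0.028], 0.69), ([0.586, -0.219, 0.0], 0.34)]
board [([0.585, -0.216, 0.002], 0.72)]
dish [([0.595, -0.218, 0.012], 0.75)]
dish_floor [([0.598, -0.22, 0.015], 0.61)]
jar [([0.392, -0.003, -0.002], 0.54)]
cup []
offcut [([0.457, -0.499, -0.003], 0.76)]
hammer [([0.794, 0.016, -0.0], 0.8)]
1.1
```

View pics/scene0.png

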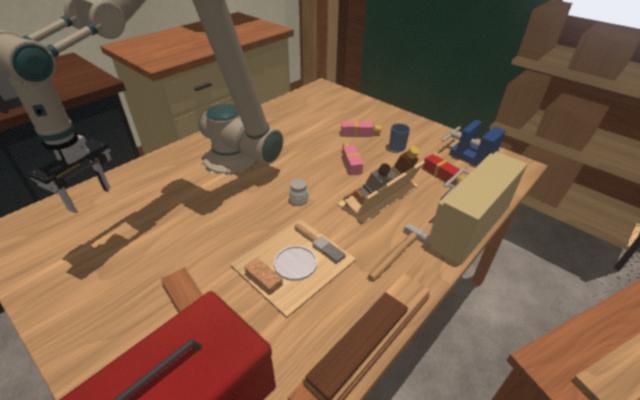

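View pics/top0.png

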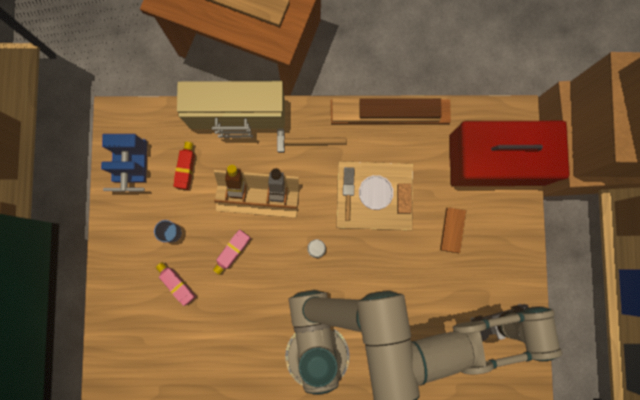

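The candidates in the top picture are:
- brown bottle with yellow cap in the rack at (234,180)
- grey bottle with black cap at (276,184), the spare
- red at (184,166)
- pink at (233,252)
- pink at (175,284)

The dish is at (376,192), with the brush to its left at (348,190) and the sander to its right at (405,198). By the description, I choose the one at (234,180). I'll check it in a close crop and get the rack yaw there too.

```bash
cat > h.py <<'E'
from plant import r, gripper_to, inverse_kinematics, vision, models, telemetry
import numpy as np, cv2
from scipy.spatial.transform import Rotation as R
def quat(Rm): return R.from_matrix(Rm).as_quat(scalar_first=True)
def cam(c):
    k=vision.get_calibration(c); return k,R.from_quat(k["orientation"],scalar_first=True).as_matrix()
def ray(c,u,v,z):
    k,M=cam(c); d=M@[(u-k["cx"])/k["fx"],(v-k["cy"])/k["fy"],1]; return k["position"]+d*(z-k["position"][2])/d[2]
def proj(c,p):
    k,M=cam(c); q=M.T@(np.asarray(p)-k["position"]); return np.array([k["fx"]*q[0]/q[2]+k["cx"],k["fy"]*q[1]/q[2]+k["cy"]])
def toolR(yaw,pitch,roll=0):
    "tool z: heading yaw, pitch below level; tool y horizontal (to the left) at roll 0"
    z=np.array([np.cos(yaw)*np.cos(pitch),np.sin(yaw)*np.cos(pitch),-np.sin(pitch)])
    y=np.array([-np.sin(yaw),np.cos(yaw),0]); M=np.column_stack([np.cross(y,z),y,z])
    return M@R.from_euler('z',roll).as_matrix()
E
python3 - <<'E'
from h import *
im=cv2.imread("pics/top0.png")[155:225,175:310]; cv2.imwrite("pics/crop.png",cv2.resize(im,None,fx=5.9,fy=5.9,interpolation=cv2.INTER_CUBIC)) 
a,b=ray("top",215,205,.03),ray("top",298,213,.03); d=a-b; print(a,b,"yaw",-np.arctan2(d[0],d[1]))
# IK probe
for yaw in (-.08,):
  foot=np.array([.593,.2935,.031]); ax=np.array([np.sin(.349)*np.cos(yaw),np.sin(.349)*np.sin(yaw),np.cos(.349)])
  g=foot+.082*ax
  for pit in (20,30,40):
   for roll in (0,np.pi,):
    M=toolR(yaw,np.radians(pit),roll); z=M[:,2]
    print(pit,roll,[None if q is None else np.round(q,2) for q in (inverse_kinematics(g-z*.006-z*s+ax*t,quat(M)) for s,t in ((0,0),(.1,0),(0,.12)))])
p=np.array([.6,-.219,.098]); yw=np.arctan2(p[1],p[0])
for dy in (-.3,0,.3):
   for roll in (0,np.pi):
    for pit in (0,10,20):
     M=toolR(yw+dy,np.radians(pit),roll);q=inverse_kinematics(p-M[:,2]*.006,quat(M)); print(dy,roll,pit,None if q is None else np.round(q,2))
E
```

```text
[0.55155871 0.37121498 0.03      ] [0.52085679 0.06599546 0.03      ] yaw -0.10025241335005676
20 0 [array([0.73, 0.58, 2.28, 4.06, 1.04, 1.34]), array([0.93, 0.48, 2.36, 4.27, 1.07, 1.28]), array([0.66, 0.36, 2.13, 4.22, 0.81, 0.97])]
20 3.141592653589793 [array([ 0.73,  0.58,  2.28,  4.06,  1.04, -1.81]), array([ 0.93,  0.48,  2.36,  4.27,  1.07, -1.87]), array([ 0.66,  0.36,  2.13,  4.22,  0.81, -2.17])]
30 0 [array([0.68, 0.45, 2.2 , 4.23, 0.74, 1.06]), None, None]
30 3.141592653589793 [array([ 0.68,  0.45,  2.2 ,  4.23,  0.74, -2.08]), None, None]
40 0 [None, None, array([ 0.57,  0.24,  1.89, -1.13,  0.54, -0.05])]
40 3.141592653589793 [None, None, None]
-0.3 0 0 [-0.18  1.12  2.62  3.7   2.1   1.87]
-0.3 0 10 [-0.19  0.87  2.61  3.6   1.7   1.72]
-0.3 0 20 [-0.21  0.61  2.54  3.58  1.23  1.57]
-0.3 3.141592653589793 0 [-0.18  1.12  2.62  3.7   2.1  -1.27]
-0.3 3.141592653589793 10 [-0.19  0.87  2.61  3.6   1.7  -1.42]
-0.3 3.141592653589793 20 [-0.21  0.61  2.54  3.58  1.23 -1.57]
0 0 0 None
0 0 10 None
0 0 20 [-0.61  0.64  2.64  2.89  1.35  1.54]
0 3.141592653589793 0 None
0 3.141592653589793 10 None
0 3.141592653589793 20 [-0.61  0.64  2.64  2.89  1.35 -1.61]
0.3 0 0 [-1.01  1.12  2.62  2.09  1.9   1.06]
0.3 0 10 [-0.99  0.87  2.61  2.22  1.6   1.3 ]
0.3 0 20 [-0.95  0.61  2.54  2.25  1.22  1.57]
0.3 3.141592653589793 0 [-1.01  1.12  2.62  2.09  1.9  -2.08]
0.3 3.141592653589793 10 [-0.99  0.87  2.61  2.22  1.6  -1.85]
0.3 3.141592653589793 20 [-0.95  0.61  2.54  2.25  1.22 -1.57]
```

View pics/crop.png

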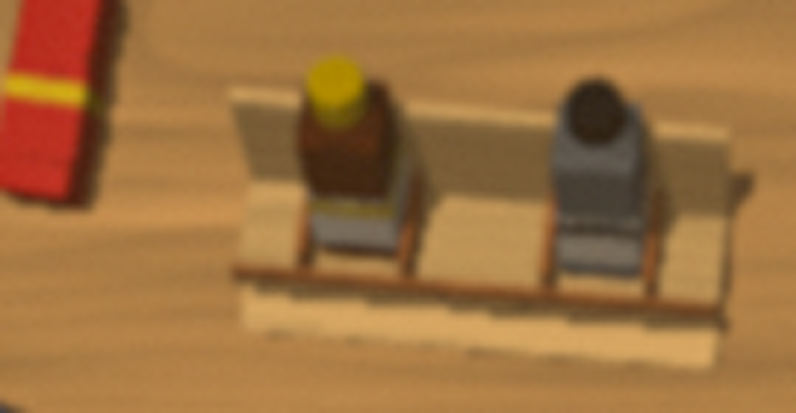

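The crop confirms it: the bottle at crop (340,160) is brown with a yellow cap and leans back in the rack's left bay, and the grey one is at (600,180). The rack yaw comes out at about -0.085. Next I'll find which grasp pitches work for the rack, the inversion and the dish.

```bash
python3 - <<'E'
from h import *
yaw=-.085; foot=np.array([.593,.2935,.031]); th=np.radians(20)
ax=np.array([np.sin(th)*np.cos(yaw),np.sin(th)*np.sin(yaw),np.cos(th)]); g=foot+.082*ax
f=lambda q: None if q is None else list(np.round(q,2))
def ik(p,M): return inverse_kinematics(p-M[:,2]*.006,quat(M))
for pit in (45,52,60):
  for roll in (0,np.pi):
    M=toolR(yaw,np.radians(pit),roll)
    print("rack",pit,round(roll),*[f(ik(g-M[:,2]*s+ax*t,M)) for s,t in ((0,0),(.13,0),(0,.13))])
D=np.array([.6,-.219,.100])
for pit in (25,32,40):
  for dy in (-.6,-.3,0,.3,.6):
    for roll in (0,np.pi):
      M=toolR(-.35+dy,np.radians(pit),roll); print("dish",pit,dy,round(roll),f(ik(D,M)))
print("inverted")
for pit in (-30,-15,0):
  for P in ([.55,.1,.45],[.6,0,.5],[.5,0,.55]):
    for yw in (-.6,0,.6):
      for roll in (0,np.pi):
        M=toolR(yw,np.radians(pit),roll); q=ik(np.array(P),M)
        if q is not None: print(pit,P,yw,round(roll),f(q))
E
```

```text
rack 45 0 None [np.float64(0.74), np.float64(0.14), np.float64(2.02), np.float64(-1.01), np.float64(0.66), np.float64(-0.02)] [np.float64(0.54), np.float64(0.23), np.float64(1.8), np.float64(-0.83), np.float64(0.59), np.float64(-0.37)]
rack 45 3 None None None
rack 52 0 [np.float64(0.55), np.float64(0.32), np.float64(1.94), np.float64(-0.9), np.float64(0.48), np.float64(-0.21)] [np.float64(0.66), np.float64(0.13), np.float64(1.9), np.float64(-0.69), np.float64(0.71), np.float64(-0.39)] [np.float64(0.5), np.float64(0.24), np.float64(1.7), np.float64(-0.55), np.float64(0.7), np.float64(-0.65)]
rack 52 3 None None [np.float64(0.5), np.float64(0.24), np.float64(1.7), np.float64(-0.55), np.float64(0.7), np.float64(2.49)]
rack 60 0 [np.float64(0.49), np.float64(0.33), np.float64(1.83), np.float64(-0.51), np.float64(0.59), np.float64(-0.62)] [np.float64(0.57), np.float64(0.15), np.float64(1.76), np.float64(-0.42), np.float64(0.85), np.float64(-0.7)] [np.float64(0.45), np.float64(0.27), np.float64(1.58), np.float64(-0.34), np.float64(0.86), np.float64(-0.87)]
rack 60 3 [np.float64(0.49), np.
[... 8561 characters left out ...]
), np.float64(0.58), np.float64(2.14)]
0 [0.6, 0, 0.5] 0 3 [np.float64(-0.34), np.float64(-0.24), np.float64(2.29), np.float64(2.48), np.float64(0.58), np.float64(-1.0)]
0 [0.6, 0, 0.5] 0.6 0 [np.float64(-0.88), np.float64(0.02), np.float64(2.08), np.float64(1.62), np.float64(1.49), np.float64(2.61)]
0 [0.6, 0, 0.5] 0.6 3 [np.float64(-0.88), np.float64(0.02), np.float64(2.08), np.float64(1.62), np.float64(1.49), np.float64(-0.54)]
0 [0.5, 0, 0.55] 0 3 [np.float64(-0.71), np.float64(-0.54), np.float64(2.27), np.float64(1.75), np.float64(0.73), np.float64(-0.24)]
0 [0.5, 0, 0.55] 0.6 3 [np.float64(-1.15), np.float64(-0.15), np.float64(2.1), np.float64(1.5), np.float64(1.74), np.float64(-0.38)]
```

```bash
cat >> h.py <<'E'
yaw=-.085; foot=np.array([.593,.2935,.031]); th=np.radians(20); hg=.082; PR=np.radians(52); PU=PR-th
ax=np.array([np.sin(th)*np.cos(yaw),np.sin(th)*np.sin(yaw),np.cos(th)]); g=foot+hg*ax
def tcp(p,M): return np.asarray(p)-M[:,2]*.006
def go(p,M): r.move_to(tcp(p,M),quat(M))
def st(s): print(s,round(telemetry.current_t(),2),np.round(telemetry.current_ee_pos(),3),np.round(telemetry.current_joints(),2),round(telemetry.current_opening(),4),np.round(telemetry.current_wrist_force(),1))
E
python3 - <<'E'
from h import *
M=toolR(yaw,PR); z=M[:,2]
r.move_l(telemetry.current_ee_pos()+[0,0,.15],vel=.3); st("up")
go(g-.13*z+[0,0,.12],M); st("via")
gripper_to(.094,45)
r.move_l(tcp(g-.13*z,M),vel=.2); print(r.move_l(tcp(g,M),vel=.1,guard=12)); st("at")
im=vision.snapshot("scene"); k=proj("scene",g).astype(int); c=im[k[1]-75:k[1]+75,k[0]-100:k[0]+100]
cv2.imwrite("pics/grasp.png",cv2.resize(c,None,fx=4,fy=4,interpolation=cv2.INTER_CUBIC)[:,:,::-1])
E
```

```text
up 1.75 [ 0.153 -0.554  0.357] [-1.42  0.23  1.21 -0.    1.7  -0.12] 0.0937 [-0.1 -0.   0. ]
via 5.01 [0.538 0.298 0.335] [ 0.66  0.04  1.69 -0.53  0.96 -0.62] 0.0942 [ 0.2 -0.4 -0.1]
False
at 7.42 [0.617 0.292 0.113] [ 0.55  0.32  1.94 -0.9   0.48 -0.21] 0.0939 [-1.3 -0.2  0.4]
```

View pics/grasp.png

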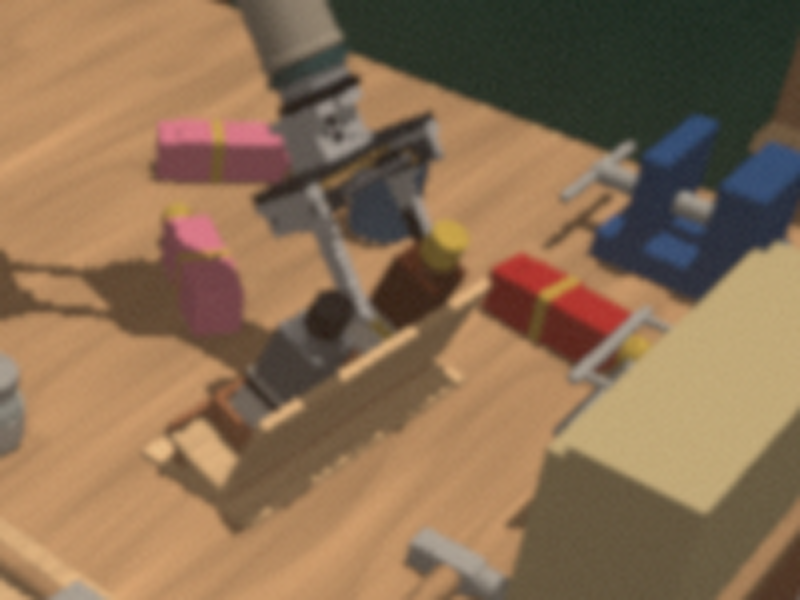

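The fingers straddle the brown bottle: left finger at about (350,270), right finger at about (425,215), bottle at (420,275). The grey bottle is untouched at (300,360). I'll grip, draw it out along its axis and check.

```bash
python3 - <<'E'
from h import *
M=toolR(yaw,PR)
gripper_to(.0,45); st("closed"); print(telemetry.current_finger_force())
r.move_l(tcp(g+.13*ax,M),vel=.12); st("out")
r.move_l(tcp(g+.13*ax+np.array([-.08,-.05,.22]),M),vel=.25); st("high")
im=vision.snapshot("scene"); cv2.imwrite("pics/out.png",im[:,:,::-1])
f=lambda q: None if q is None else np.round(q,2)
M2=toolR(0,np.radians(-15),np.pi); print(f(inverse_kinematics(tcp([.6,0,.5],M2),quat(M2))))
E
```

```text
closed 8.22 [0.617 0.292 0.113] [ 0.55  0.32  1.94 -0.9   0.48 -0.21] 0.0497 [-0.5  0.2  0.7]
44.99891996383667
out 9.46 [0.661 0.287 0.233] [ 0.5   0.24  1.7  -0.55  0.7  -0.65] 0.0497 [-0.7 -0.3 -3.8]
high 10.57 [0.581 0.238 0.453] [ 0.48 -0.    1.45 -0.37  1.14 -0.95] 0.0494 [ 0.6 -0.2 -4.4]
[-0.32 -0.01  2.48  2.81  1.2  -1.36]
```

View pics/out.png

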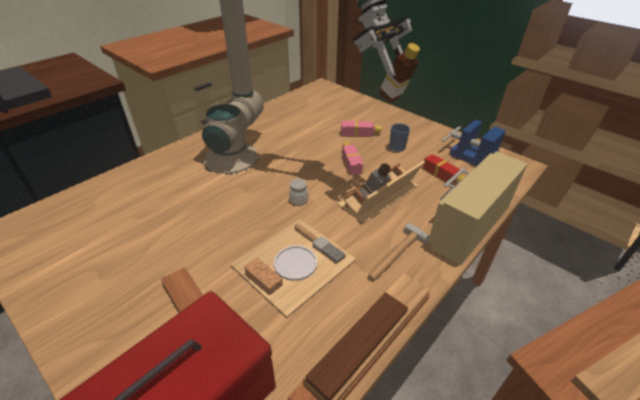

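The brown bottle is out and held at (405,70), and the grey one is still in the rack at (380,175). Next is the inversion, with one stop halfway.

```bash
python3 - <<'E'
from h import *
q0=np.array(telemetry.current_joints()); M2=toolR(0,np.radians(-15),np.pi)
q1=np.array(inverse_kinematics(tcp([.6,0,.5],M2),quat(M2)))
for s in (.4,.7,1):
    r.movej(list(q0+s*(q1-q0))); st(s)
r.hold(2.3); st("held"); print(telemetry.current_finger_force())
im=vision.snapshot("scene"); cv2.imwrite("pics/inv.png",im[:,:,::-1])
E
```

```text
0.4 11.78 [0.407 0.418 0.333] [ 0.16 -0.    1.86  0.9   1.16 -1.11] 0.0498 [ 0.1 -0.  -3.2]
0.7 12.68 [0.521 0.374 0.48 ] [-0.08 -0.01  2.17  1.85  1.18 -1.24] 0.0499 [ 0.1 -0.2 -4.8]
1 14.05 [0.594 0.001 0.499] [-0.32 -0.01  2.48  2.81  1.2  -1.36] 0.0498 [-0.   0.4 -3.5]
held 16.35 [ 0.594 -0.     0.498] [-0.32 -0.01  2.48  2.81  1.2  -1.36] 0.0495 [ 0.3  0.2 -3.9]
44.9984335899353
```

View pics/inv.png

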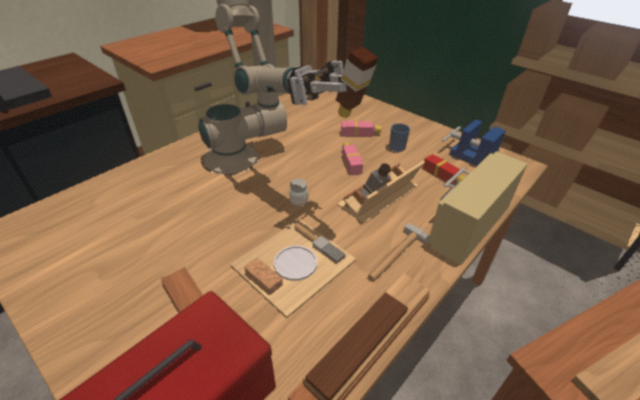

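The bottle is upside down, cap at (345,108) and foot at (365,55), and was held that way for 2.3 s. Next I'll roll it upright and hover over the dish.

```bash
cat >> h.py <<'E'
D=np.array([.599,-.2185,.016]); MD=toolR(-.35,PU)
E
python3 - <<'E'
from h import *
q=np.array(telemetry.current_joints()); q[5]+=np.pi; r.movej(list(q)); st("upright")
go(D+[0,0,hg+.15],MD); st("above")
r.move_l(tcp(D+[0,0,hg+.03],MD),vel=.12); st("hover")
for c in ("scene","top"):
    im=vision.snapshot(c); cv2.imwrite(f"pics/hov_{c}.png",im[:,:,::-1])
    print([(np.round(d["at"],3),round(d["score"],2)) for d in models.mark_of("stain",c) if d["at"][1]<-.1])
    print("dish",[(np.round(d["at"],3),round(d["score"],2)) for d in models.mark_of("dish_floor",c)])
    k=proj(c,D+[0,0,.08]).astype(int); s=40 if c=="top" else 75
    cv2.imwrite(f"pics/h_{c}.png",cv2.resize(im[k[1]-s:k[1]+s,k[0]-s:k[0]+s],(400,400),interpolation=cv2.INTER_CUBIC)[:,:,::-1])
cv2.imwrite("pics/h.png",np.hstack([cv2.imread("pics/h_scene.png"),cv2.imread("pics/h_top.png")]))
E
```

```text
upright 19.05 [ 0.594 -0.     0.498] [-0.32 -0.01  2.48  2.81  1.2   1.78] 0.0496 [-0.2 -0.4 -2.9]
above 20.25 [ 0.594 -0.216  0.251] [-0.58  0.01  2.24  2.05  0.22  2.53] 0.0495 [-1.1  1.1 -4.4]
hover 21.6 [ 0.595 -0.217  0.132] [-0.58  0.27  2.43  2.79  0.59  1.75] 0.0496 [-0.5 -0.8 -4.1]
[(array([ 0.598, -0.215,  0.044]), 0.87), (array([ 0.594, -0.116,  0.015]), 0.23)]
dish [(array([ 0.599, -0.222,  0.019]), 0.75)]
[(array([ 0.6  , -0.22 ,  0.043]), 0.63)]
dish [(array([ 0.598, -0.219,  0.019]), 0.92)]
```

View pics/h.png

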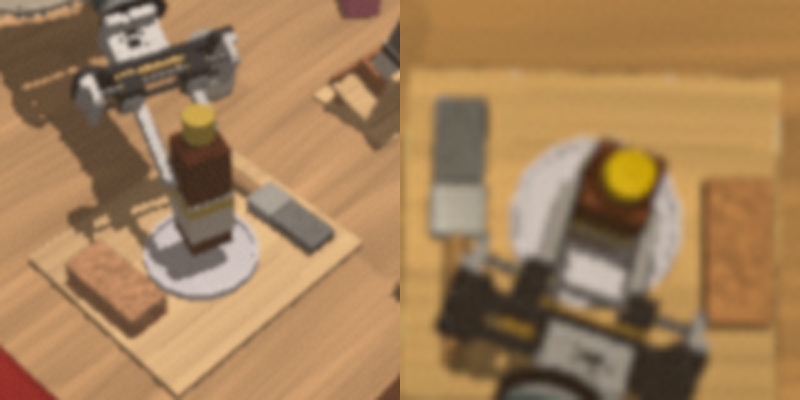

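The bottle hovers upright over the dish: foot at about (205,245) in the left view, cap at (630,175) in the right view. The foot reads (0.599,-0.218,0.044), centred over the dish. The gripper is clear of the brush and the sander. I'll lower it with a guard, release, back off and check.

```bash
python3 - <<'E'
from h import *
r.move_l(tcp(D+[0,0,hg+.01],MD),vel=.05)
print(r.move_l(tcp(D+[0,0,hg-.008],MD),vel=.015,guard=5)); st("down")
gripper_to(.075); r.hold(.3); st("open")
z=MD[:,2]; r.move_l(telemetry.current_ee_pos()-.12*z,vel=.1)
r.move_l(telemetry.current_ee_pos()+[0,0,.12],vel=.2); r.hold(.5); st("clear")
for c in ("scene","top"):
    im=vision.snapshot(c); print([(np.round(d["at"],3),round(d["score"],2)) for d in models.mark_of("stain",c) if d["at"][1]<-.1])
    k=proj(c,D+[0,0,.08]).astype(int); s=40 if c=="top" else 75
    cv2.imwrite(f"pics/h_{c}.png",cv2.resize(im[k[1]-s:k[1]+s,k[0]-s:k[0]+s],(400,400),interpolation=cv2.INTER_CUBIC)[:,:,::-1])
cv2.imwrite("pics/f.png",np.hstack([cv2.imread("pics/h_scene.png"),cv2.imread("pics/h_top.png")]))
E
```

```text
True
down 23.18 [ 0.594 -0.217  0.101] [-0.58  0.36  2.47  2.84  0.71  1.68] 0.0499 [-0.5  0.8  3.2]
open 24.07 [ 0.592 -0.216  0.099] [-0.58  0.36  2.47  2.84  0.71  1.68] 0.0749 [ 0.  -0.3  0.5]Traceback (most recent call last):
  File "<stdin>", line 6, in <module>
plant.PlanningError: the arm cannot follow that straight line within its joint ranges
```

```bash
python3 - <<'E'
from h import *
gripper_to(.092)
r.move_l(telemetry.current_ee_pos()+[0,0,.15],vel=.08); q=np.array(telemetry.current_joints()); q[1]-=.25; r.movej(list(q)); r.hold(.5); st("clear")
for c in ("scene","top"):
    im=vision.snapshot(c); print([(np.round(d["at"],3),round(d["score"],2)) for d in models.mark_of("stain",c) if d["at"][1]<-.1])
    k=proj(c,D+[0,0,.08]).astype(int); s=40 if c=="top" else 75
    cv2.imwrite(f"pics/h_{c}.png",cv2.resize(im[k[1]-s:k[1]+s,k[0]-s:k[0]+s],(400,400),interpolation=cv2.INTER_CUBIC)[:,:,::-1])
cv2.imwrite("pics/f.png",np.hstack([cv2.imread("pics/h_scene.png"),cv2.imread("pics/h_top.png")]))
E
```

```text
Traceback (most recent call last):
plant.PlanningError: the arm cannot follow that straight line within its joint ranges
```

```bash
python3 - <<'E'
from h import *
r.move_l(tcp(D+[0,0,hg+.03],MD),vel=.05); r.move_l(tcp(D+[0,0,hg+.14],MD),rot=quat(MD),vel=.1)
q=np.array(telemetry.current_joints()); q[1]-=.25; r.movej(list(q)); r.hold(.5); st("clear")
for c in ("scene","top"):
    im=vision.snapshot(c); print([(np.round(d["at"],3),round(d["score"],2)) for d in models.mark_of("stain",c) if d["at"][1]<-.1])
    k=proj(c,D+[0,0,.08]).astype(int); s=40 if c=="top" else 75
    cv2.imwrite(f"pics/h_{c}.png",cv2.resize(im[k[1]-s:k[1]+s,k[0]-s:k[0]+s],(400,400),interpolation=cv2.INTER_CUBIC)[:,:,::-1])
cv2.imwrite("pics/f.png",np.hstack([cv2.imread("pics/h_scene.png"),cv2.imread("pics/h_top.png")]))
E
```

```text
clear 30.64 [ 0.557 -0.192  0.389] [-0.58 -0.23  2.26  2.18  0.24  2.4 ] 0.0921 [ 0.4 -1.1 -0.5]
[(array([ 0.598, -0.218,  0.016]), 0.79)]
[(array([ 0.601, -0.216,  0.013]), 0.85)]
```

View pics/f.png

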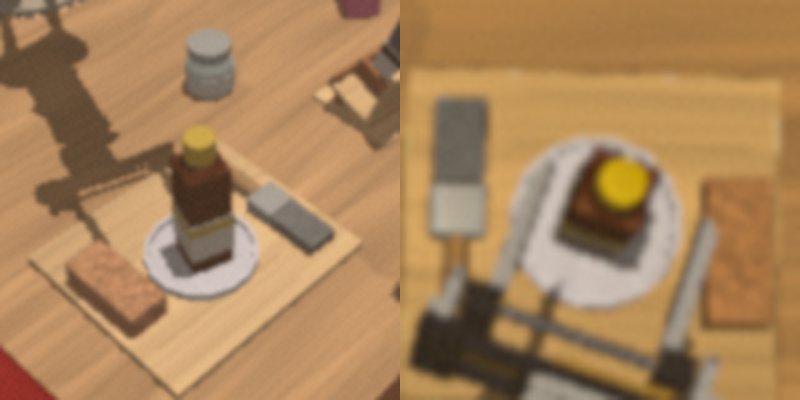

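The bottle stands upright on the dish floor: foot at about (205,260) in the left view, estimated (0.5995,-0.217,0.015). The gripper is clear, and the brush, sander and jar haven't moved. I'll hand it in.

```bash
python3 -c "
from plant import r
print(r.sign_off())"
```

```text
the job is handed in; nothing more can be done
None
```

I took the brown bottle from the rack, held it cap-down (about 73° below level) for over 2 s, stood it upright in the centre of the drip dish and let go; the job was handed in at about 31 s, and the result wasn't reported back.

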